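# Lay out the antenna test line at the radio station bench

### The job

Lay out the test line: centre the antenna switch (square metal box with a knob on top) on the square rubber mat and stand the dummy load (finned dark cylinder) upright on the middle of the round mat, then put the filter (narrow metal bar box) on the bench exactly midway between the two mats, lying along the line from one to the other. On top of the grey amplifier put the wattmeter in the centre, its long side along the amplifier's long side, and the round loudspeaker beside it on the left as seen from the robot, midway between the meter and the amplifier's left end and centred front to back. Set everything down upright without dropping it, and leave the mug and the multimeter where they are.

Things in the scene. Friction and masses are not known exactly. Their poses are not given: they have to be found in the camera images.
- switch_c (a point): centre of the antenna switch: loose square-ish diecast aluminium box, 52 mm (its x) by 62 mm (its y) by 36 mm high, with a round black knob (28 mm across, 12 mm high) on its top and a coax socket (16 mm across, 12 mm long) sticking out of the middle of each of its two y faces; the two x faces, 52 mm apart, are plain. The point is half-way up the box, 18 mm above its underside; z up. About 0.25 to 0.5 kg. Starts on the bench
- load_c (a point): centre of the dummy load: loose upright finned dark-metal cylinder, 50 mm across, 64 mm high, with a coax socket 16 mm across and 10 mm high on its top. The point is half-way up, 32 mm above its underside; z up along its axis. About 0.3 to 0.6 kg. Starts standing on the bench
- filter_c (a point): centre of the filter: loose narrow aluminium bar box, 36 mm (its x) by 74 mm (its y, long axis) by 36 mm high, with a coax socket (16 mm across, 11 mm long) on each end (y faces), so 96 mm long in all; three small brass screws on its top. The point is half-way up, 18 mm above its underside; z up. About 0.2 to 0.35 kg. Starts on the bench
- meter_c (a point): centre of the wattmeter: loose grey oblong box, 48 mm (its x) by 90 mm (its y, long axis) by 50 mm high, with a white dial in a black frame and a black knob (18 mm across, 8 mm high) on its top. The point is half-way up the box, 25 mm above its underside; z up. About 0.3 to 0.55 kg. Starts on the bench
- speaker_c (a point): centre of the loudspeaker: loose squat grey round puck, 56 mm across, 42 mm high, with a black and steel ringed grille on its top. The point is half-way up, 21 mm above its underside; z up. About 0.18 to 0.35 kg. Starts on the bench
- amp: the amplifier: fixed grey case with a white front, 150 mm deep (its x) by 240 mm wide (its y) with a flat top 65 mm above the bench. Origin at the centre of its footprint, at bench height; its front (meter window, switches) faces -x, towards the robot, its left end as seen from the robot is +y. Coax sockets stick 16 mm out of its back only. Turned by up to about 10 degrees from start to start
- mat_square: square black rubber mat, 84 mm by 84 mm, 3 mm thick, fixed to the bench in front of the amplifier, on the left or on the right (changes from start to start). Origin at its centre, on the bench; its y axis points along the line through the two mats
- mat_round: round black rubber mat, 90 mm across, 3 mm thick, fixed to the bench on the other side, its centre 240 mm from that of the square mat. Origin at its centre, on the bench
- mug: bystander: loose white ceramic mug, 80 mm across and 95 mm high, near the back left corner of the amplifier. Origin at the centre of its underside. Leave it alone
- multimeter: bystander: loose black hand multimeter lying flat, 75 mm by 145 mm by 34 mm high, near the back right corner of the amplifier. Origin at the centre of its underside. Leave it alone
Mind the look-alikes: they are no part of the job. Leave any orange or white look-alike of the mat_square alone.

How it is judged:
By the outcome, as a careful person would: the job done as asked, in the order asked, and still so for the second after the job is handed in, with the robot touching nothing.
It also fails if it takes over 131 s, if anything falls off the work surface, if the arm or the gripper's body presses on something with over 40 N, if the wrist force passes 120 N, or if a joint passes its speed limit or range.

### The arm

A 6-joint arm with a two-finger parallel gripper is mounted at the origin on the work surface. World frame = base frame: x ahead of the robot, y to its left, z up, the work surface at z = 0. Lengths are in mm, angles in rad, forces in N, time in s.
With the tool pointing down it reaches from about 275 to 750 mm from the base axis. Payload 10.2 kg.
Tool frame: the origin (TCP) lies on the front face of the gripper's body, between the roots of the fingers; the fingertips stand 73 mm ahead of it and the grasp point (between the pads) lies 54 mm ahead of it; z points along the fingers, y is the line along which they close (so a half turn about z gives the same grasp; the last joint's range is limited). The gripper opens to 85 mm and grips with 20 to 120 N. Pads are 22 mm wide; open, the fingers measure 114 mm over their backs; the gripper's body (76 mm by 85 mm) begins 54 mm behind the grasp point. The pads swing forward as they close: fully open they stand 13 mm farther back than shut.
Start: joints at [-1.333, 0.313, 1.498, -0, 1.331, -0.223], TCP at [233.438, -470.254, 303.894] pointing down, gripper open.
Joint ranges: [-2.94, 2.94], [-0.97, 2.17], [0.19, 2.56], [-1.23, 4.37], [0.02, 3.11], [-2.88, 2.88]. Speed limits (rad/s): [2.39, 2.39, 3.01, 3.14, 3.14, 3.14].

### API

Orientations are given as a unit quaternion [w, x, y, z].
In Python, from rig import * gives the robot as it stands.
- The arm moves only by the tool step_arm, never from a script. Its argument "plan" is a list of rows, each an object with "offset": the shift along the tool's x, y, z in cm, a list of three; "rot": the turn, a rotation vector about the tool's x, y, z in degrees, a list of three; "gripper": the finger opening in cm, from 0 to 8.54. In form: [{"offset": [x, y, z], "rot": [wx, wy, wz], "gripper": gripper}, ...]. A call has 1 to 12 rows; each row is the pose to reach, as a shift and turn from the pose commanded when the call began, along the tool's axes at that moment; what a row does not reach only later rows make up. A row lasts 1/10 s, in which the tool goes at most 50 mm and 8.59 degrees, less where a joint would pass 70% of its speed; a pose out of reach is approached as far as the arm can. A call with a gripper value outside its range is refused whole. The fingers move at their own pace and stop on an object; "squeeze" is the grip in N (left out, the last holds). Time passes only in rows, so rows that repeat a pose let the fingers close. It gives the time, the measured TCP pose, the force, the opening and the grip force at its end, in the units of the state.
- sense(): the state, without advancing time (a new reading comes with each control period).
- capture(name): name is "scene" or "top"; returns a dict with "color" (384x512x3 uint8, red, green, blue), "depth" (384x512 float32, mm along the optical axis (not along the pixel's ray), 0 where there is no reading), "vertical_fov" (degrees; the focal length in pixels is half the picture's height over the tangent of half this angle, whatever the lens; pixels are square), "cx", "cy" (the principal point, pixels), "rvec" (rotation vector, rad) and "tvec" (3), from world to camera coordinates, as OpenCV has them. Camera axes: x right, y down, z forward; pixel columns grow to the right and rows downward; lengths in mm; the calibration is good to about 2 mm. A picture is of the moment at which its call begins.
- finish_job(): hands the job in; it is judged then, once.
The state is a dict: "time_s": time; "joints": joint angles; "dq": joint speeds; "tau": joint torques, N m; "eef_pos": TCP position; "ee_rot": TCP orientation; "force": force on the tool from outside, world axes, zero at the start; "wrist_torque": the same for the moment, N m; "grip_width": opening from 0.0 (shut) to 1.0 (fully open); "grip_force": force on a finger pad.
Only numpy, scipy, OpenCV 4.12 (cv2) and the standard library are available. Lean on these libraries where they do the work, as an engineer would, in place of code of your own. Each camera call takes 0.05 s, during which the arm holds its last target. There are 200 camera calls.

## Working session

There is one attempt and no reset: what is moved stays moved. The work goes in short steps, Python scripts to look and compute and a tool call to move; the robot and the scene stay as the last step left them, time stands still between calls to the robot, and variables do not carry over. Pictures are saved under pics/ and viewed, at most 14 in all, crops included, and the job is handed in when it is done.

Besides the shell and the picture viewer there is one more tool, called after "Call:" by a JSON object that holds its "method" and its "body", one argument or row to a line. step_arm: Moves the arm, as the interface text tells. Its arguments: {"type":"object","properties":{"plan":{"type":"array"},"squeeze":{"type":"number"}},"required":["plan"]}

```bash
mkdir -p pics; ls; cat > h.py <<'E'
from rig import *
import numpy as np, cv2
def cam(n):
    c=capture(n); h,w=c["depth"].shape
    f=h/2/np.tan(np.radians(c["vertical_fov"])/2)
    R=cv2.Rodrigues(np.array(c["rvec"],float))[0]; t=np.array(c["tvec"],float).ravel()
    c.update(f=f,R=R,t=t); v,u=np.mgrid[:h,:w]; d=c["depth"]
    P=np.stack([(u-c["cx"])/f*d,(v-c["cy"])/f*d,d],-1)
    c["P"]=(P-t)@R; c["P"][d==0]=np.nan
    return c
def save(c,n,crop=None,s=1.5):
    im=c["color"][...,::-1]
    if crop: u0,v0,u1,v1=crop; im=im[v0:v1,u0:u1]
    cv2.imwrite("pics/"+n,cv2.resize(im,None,fx=s,fy=s,interpolation=cv2.INTER_CUBIC))
E
python3 - <<'E'
from h import *
for n in("top","scene"):
    c=cam(n); save(c,n+"0.png"); np.savez(n+"0.npz",P=c["P"],color=c["color"]); print(n,c["f"],c["cx"],c["cy"],-c["R"].T@c["t"])
s=sense(); print(s)
E
```

```text
pics
top 349.7733543935665 252.1972044555275 191.04376642776555 [433.21754764  -9.36568928 966.4106525 ]
scene 368.69174169908666 254.4050523802759 189.2934342016173 [ 915.37461718 -235.77134495  834.94532336]
{'time_s': 0.1, 'joints': array([-1.33337499e+00,  3.13369571e-01,  1.49838828e+00,  3.89902452e-06,
        1.33099774e+00, -2.23433657e-01]), 'dq': array([ 1.06450416e-03, -3.33041200e-03, -1.33395239e-03, -8.22856373e-05,
        1.37211664e-03, -1.78851792e-03]), 'tau': array([ 1.66961105e-03, -4.12902761e+01, -2.60139906e+01, -1.95432940e-04,
        3.08103961e-03, -5.28352828e-06]), 'eef_pos': array([ 233.41074329, -470.08381265,  303.39455219]), 'ee_rot': array([-5.81469267e-04,  9.73568788e-01,  2.28393252e-01, -2.17326414e-06]), 'force': array([-0.1071069 ,  0.40383075, -0.05607385]), 'wrist_torque': array([-0.00263944,  0.04372473, -0.01175347]), 'grip_force': 0.0, 'grip_width': 0.9992358938556117}
```

View pics/top0.png

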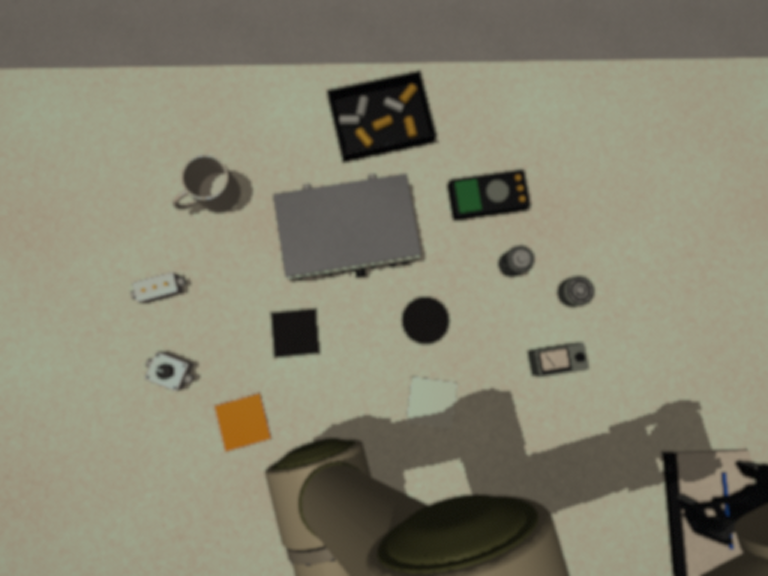

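View pics/scene0.png

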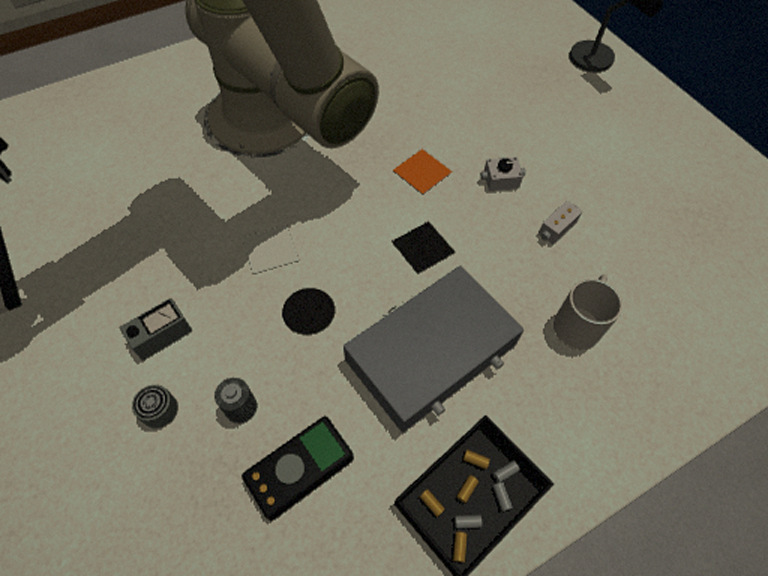

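Top view (picture px): square black mat (296,333), round mat (426,320), filter (159,287), switch (170,370), load (517,260), speaker (576,291), meter (558,359), amp (348,227). Look-alikes: the orange square (243,422) and white square (432,397) are decoys. The black square at (296,333) matches the description: it lies in front of the amp, with the round mat on the other side.

```bash
cat > m.py <<'E'
from h import *
def clouds(tag=None):
    out=[]
    for n in("top","scene"):
        if tag: z=np.load(n+tag+".npz"); out.append((z["P"],z["color"]))
        else: c=cam(n); out.append((c["P"],c["color"]))
    return out
def rect(p):
    (c,s,a)=cv2.minAreaRect(p.astype(np.float32)); return np.round(c,1),np.round(s,1),round(a,1)
E
python3 - <<'E'
from m import *
cl=clouds("0")
top=cl[0][0]
seeds=dict(filter=(106,191),switch=(113,247),load=(345,173),speaker=(384,194),meter=(372,239),amp=(232,151),sq=(197,222),rd=(284,213))
H=dict(filter=36,switch=36,load=64,speaker=42,meter=50,amp=65)
for k,(u,v) in seeds.items():
    q=top[v,u]; print(k,"seed",np.round(q,1))
    for (P,C),n in zip(cl,("top","scene")):
        p=P.reshape(-1,3); col=C.reshape(-1,3).astype(int)
        r=np.hypot(*(p[:,:2]-q[:2]).T)
        if k in H:
            m=(r<(170 if k=="amp" else 65))&(abs(p[:,2]-H[k])<5)
        else: m=(r<75)&(abs(p[:,2])<12)&(col.max(1)<50)
        g=p[m]
        if len(g)<5: print("  none",n); continue
        print("  ",n,len(g),"mean",np.round(g.mean(0),1),"med z",round(np.median(g[:,2]),1),"rect",rect(g[:,:2]), "bbox c",np.round((g.min(0)+g.max(0))[:2]/2,1))
for n in("top","scene"):
    pass
im=np.load("top0.npz")["color"][...,::-1]
a=im[165:305,90:220]; 
cv2.imwrite("pics/crop.png",cv2.resize(a,None,fx=4,fy=4,interpolation=cv2.INTER_CUBIC))
E
```

```text
filter seed [547.3 352.2  37.1]
   top 392 mean [546.  358.9  37. ] med z 37.2 rect (array([546.4, 359.5]), array([36.6, 74.3]), 15.1) bbox c [546.5 358.9]
   scene 299 mean [549.3 358.8  36.3] med z 36.5 rect (array([548.2, 361.5]), array([36.9, 77.1]), 13.8) bbox c [548.2 361.2]
switch seed [400.5 327.5  48.8]
   top 384 mean [398.9 335.8  36.9] med z 37.1 rect (array([398.8, 337.6]), array([62.6, 51.8]), 66.3) bbox c [399.  337.8]
   scene 238 mean [404.3 335.1  36. ] med z 36.0 rect (array([402.4, 338.5]), array([62.5, 55.8]), 68.0) bbox c [401.2 338.6]
load seed [ 573.7 -277.7   70.1]
   top 242 mean [ 575.1 -284.4   64.7] med z 64.8 rect (array([ 574.8, -285. ]), array([48.1, 47.9]), 2.4) bbox c [ 574.6 -285. ]
   scene 359 mean [ 578.3 -284.    64.7] med z 64.7 rect (array([ 577.2, -284.1]), array([47.7, 48.2]), 67.6) bbox c [ 577.1 -283.7]
speaker seed [ 518.4 -387.6   42.9]
   top 331 mean [ 518.6 -393.2   42.9] med z 43.0 rect (array([ 519.1, -394.1]), array([54.1, 53.3]), 39.7) bbox c [ 518.5 -393.7]
   scene 494 mean [ 522.8 -393.    42.7] med z 42.7 rect (array([ 521.5, 
[... 505 characters left out ...]
18.2]
   scene 6288 mean [649.3  13.1  65.3] med z 65.3 rect (array([644.9,  18.7]), array([153.4, 239.4]), 7.9) bbox c [645.1  19. ]
sq seed [459.3 117.5   4.8]
   top 788 mean [460.8 119.4   3.8] med z 3.8 rect (array([460.8, 119.5]), array([76.3, 76.7]), 4.5) bbox c [461.  119.1]
   scene 748 mean [461.9 119.1   3.2] med z 3.2 rect (array([461.2, 119.4]), array([82.8, 83.1]), 4.1) bbox c [461.9 119.2]
rd seed [ 477.2 -121.9    1. ]
   top 676 mean [ 476.8 -119.3    3.6] med z 3.6 rect (array([ 477.4, -119.1]), array([77.9, 77.4]), 88.3) bbox c [ 477.4 -119. ]
   scene 831 mean [ 477.6 -120.     3.2] med z 3.2 rect (array([ 477.3, -119.9]), array([86.8, 85.7]), 79.8) bbox c [ 477.2 -119.8]
```

View pics/crop.png

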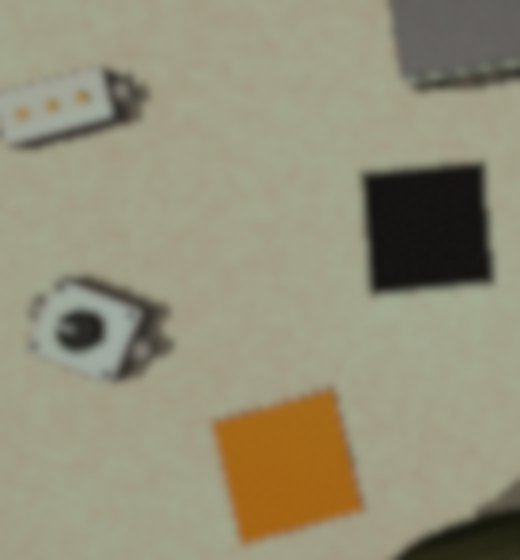

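Crop: the black mat at crop px (428,228) is confirmed, and the switch is at (82,330) and the filter at (55,105). The sizes, heights and the 239.5 mm mat spacing all agree with the given values.

```bash
cat > g.py <<'E'
import sys
from h import *
from scipy.spatial.transform import Rotation as Ro
def plan(*T):
    s=sense(); q=s["ee_rot"]; R=Ro.from_quat([q[1],q[2],q[3],q[0]]).as_matrix(); p=s["eef_pos"]
    psi=np.degrees(np.arctan2(R[1,0],R[0,0]))
    print("t %.1f pos"%s["time_s"],p.round(1),"phi %.2f"%(psi-90),"w %.3f"%s["grip_width"],"gf %.1f"%s["grip_force"],"F",s["force"].round(1),"zaxis",R[:,2].round(3))
    for x,y,z,phi in T:
        o=R.T@(np.array([x,y,z])-p)/10
        Rt=Ro.from_euler("z",phi+90,degrees=True)*Ro.from_euler("x",180,degrees=True)
        print((x,y,z,phi),"off",o.round(2),"rot",(Ro.from_matrix(R).inv()*Rt).as_rotvec(degrees=True).round(2))
if __name__=="__main__": plan(*[tuple(map(float,a.split(","))) for a in sys.argv[1:]])
E
python3 g.py 400.6,338,220,-23 400.6,338,110,-23 400.6,338,77,-23
```

```text
t 0.1 pos [ 233.4 -470.1  303.4] phi -63.60 w 0.999 gf 0.0 F [-0.1  0.4 -0.1] zaxis [-0.     0.001 -1.   ]
(400.6, 338.0, 220.0, -23.0) off [ 50.91 -64.93   8.43] rot [-6.00e-02 -4.00e-02 -4.06e+01]
(400.6, 338.0, 110.0, -23.0) off [ 50.91 -64.92  19.43] rot [-6.00e-02 -4.00e-02 -4.06e+01]
(400.6, 338.0, 77.0, -23.0) off [ 50.91 -64.92  22.73] rot [-6.00e-02 -4.00e-02 -4.06e+01]
```

Call:
{"method": "step_arm", "body": {
  "plan": [
    {"offset": [50.9, -64.9, 5], "rot": [0, 0, -40.6], "gripper": 8.5},
    {"offset": [50.9, -64.9, 5], "rot": [0, 0, -40.6], "gripper": 8.5},
    {"offset": [50.9, -64.9, 5], "rot": [0, 0, -40.6], "gripper": 8.5},
    {"offset": [50.9, -64.9, 5], "rot": [0, 0, -40.6], "gripper": 8.5},
    {"offset": [50.9, -64.9, 5], "rot": [0, 0, -40.6], "gripper": 8.5},
    {"offset": [50.9, -64.9, 5], "rot": [0, 0, -40.6], "gripper": 8.5},
    {"offset": [50.9, -64.9, 5], "rot": [0, 0, -40.6], "gripper": 8.5},
    {"offset": [50.9, -64.9, 5], "rot": [0, 0, -40.6], "gripper": 8.5},
    {"offset": [50.9, -64.9, 5], "rot": [0, 0, -40.6], "gripper": 8.5},
    {"offset": [50.9, -64.9, 5], "rot": [0, 0, -40.6], "gripper": 8.5},
    {"offset": [50.9, -64.9, 5], "rot": [0, 0, -40.6], "gripper": 8.5},
    {"offset": [50.9, -64.9, 5], "rot": [0, 0, -40.6], "gripper": 8.5}
  ]
}}

```text
time_s: 1.3
eef_pos: [354.7, 118.5, 267.6]
ee_rot: [0.0, 0.834, 0.552, 0.0]
force: [1.0, -1.5, 0.4]
grip_width: 0.999
grip_force: 0.0
```

```bash
python3 g.py 400.6,338,160,-23 400.6,338,110,-23 400.6,338,77,-23
```

```text
t 1.3 pos [354.7 118.5 267.6] phi -22.98 w 0.999 gf 0.0 F [ 1.  -1.5  0.4] zaxis [ 0.001 -0.    -1.   ]
(400.6, 338.0, 160.0, -23.0) off [22.   -4.35 10.76] rot [ 0.04 -0.01  0.02]
(400.6, 338.0, 110.0, -23.0) off [22.   -4.36 15.76] rot [ 0.04 -0.01  0.02]
(400.6, 338.0, 77.0, -23.0) off [22.   -4.36 19.06] rot [ 0.04 -0.01  0.02]
```

Call:
{"method": "step_arm", "body": {
  "plan": [
    {"offset": [22, -4.4, 10.7], "rot": [0, 0, 0], "gripper": 8.5},
    {"offset": [22, -4.4, 10.7], "rot": [0, 0, 0], "gripper": 8.5},
    {"offset": [22, -4.4, 10.7], "rot": [0, 0, 0], "gripper": 8.5},
    {"offset": [22, -4.4, 10.7], "rot": [0, 0, 0], "gripper": 8.5},
    {"offset": [22, -4.4, 10.7], "rot": [0, 0, 0], "gripper": 8.5},
    {"offset": [22, -4.4, 10.7], "rot": [0, 0, 0], "gripper": 8.5},
    {"offset": [22, -4.4, 10.7], "rot": [0, 0, 0], "gripper": 8.5},
    {"offset": [22, -4.4, 10.7], "rot": [0, 0, 0], "gripper": 8.5}
  ]
}}

```text
time_s: 2.1
eef_pos: [400.5, 335.2, 161.2]
ee_rot: [0.0, 0.834, 0.552, 0.0]
force: [-0.3, 0.1, 0.0]
grip_width: 0.994
grip_force: 0.0
```

```bash
python3 g.py 400.6,338,160,-23 400.6,338,110,-23 400.6,338,77,-23
```

```text
t 2.1 pos [400.5 335.2 161.2] phi -23.04 w 0.994 gf 0.0 F [-0.3  0.1  0. ] zaxis [ 0.001  0.    -1.   ]
(400.6, 338.0, 160.0, -23.0) off [ 0.26 -0.1   0.12] rot [ 0.03 -0.02 -0.04]
(400.6, 338.0, 110.0, -23.0) off [ 0.26 -0.1   5.12] rot [ 0.03 -0.02 -0.04]
(400.6, 338.0, 77.0, -23.0) off [ 0.26 -0.1   8.42] rot [ 0.03 -0.02 -0.04]
```

Call:
{"method": "step_arm", "body": {
  "plan": [
    {"offset": [0.2, -0.1, 3], "rot": [0, 0, 0], "gripper": 8.5},
    {"offset": [0.2, -0.1, 6], "rot": [0, 0, 0], "gripper": 8.5},
    {"offset": [0.2, -0.1, 8], "rot": [0, 0, 0], "gripper": 8.5},
    {"offset": [0.2, -0.1, 8.4], "rot": [0, 0, 0], "gripper": 8.5},
    {"offset": [0.2, -0.1, 8.4], "rot": [0, 0, 0], "gripper": 8.5},
    {"offset": [0.2, -0.1, 8.4], "rot": [0, 0, 0], "gripper": 4.5},
    {"offset": [0.2, -0.1, 8.4], "rot": [0, 0, 0], "gripper": 4.5},
    {"offset": [0.2, -0.1, 8.4], "rot": [0, 0, 0], "gripper": 4.5},
    {"offset": [0.2, -0.1, 8.4], "rot": [0, 0, 0], "gripper": 4.5},
    {"offset": [0.2, -0.1, 8.4], "rot": [0, 0, 0], "gripper": 4.5},
    {"offset": [0.2, -0.1, 8.4], "rot": [0, 0, 0], "gripper": 4.5},
    {"offset": [0.2, -0.1, 8.4], "rot": [0, 0, 0], "gripper": 4.5}
  ],
  "squeeze": 40
}}

```text
time_s: 3.3
eef_pos: [400.7, 338.3, 77.9]
ee_rot: [0.0, 0.834, 0.552, 0.001]
force: [-0.4, -2.2, 6.7]
grip_width: 0.601
grip_force: 42.5
```

```bash
python3 g.py 400.6,338,120,-23 461.2,119.4,120,3.85
```

```text
t 3.3 pos [400.7 338.3  77.9] phi -23.00 w 0.601 gf 42.5 F [-0.4 -2.2  6.7] zaxis [ 0.002  0.001 -1.   ]
(400.6, 338.0, 120.0, -23.0) off [-0.03  0.01 -4.21] rot [ 0.07 -0.08  0.  ]
(461.2, 119.4, 120.0, 3.85) off [-17.78  14.13  -4.22] rot [  0.09  -0.06 -26.85]
```

Call:
{"method": "step_arm", "body": {
  "plan": [
    {"offset": [0, 0, -1], "rot": [0, 0, 0], "gripper": 4.5},
    {"offset": [0, 0, -4], "rot": [0, 0, 0], "gripper": 4.5},
    {"offset": [-2, 1.5, -5], "rot": [0, 0, -5], "gripper": 4.5},
    {"offset": [-5, 4, -5], "rot": [0, 0, -10], "gripper": 4.5},
    {"offset": [-8.5, 6.8, -5], "rot": [0, 0, -15], "gripper": 4.5},
    {"offset": [-12, 9.6, -5], "rot": [0, 0, -20], "gripper": 4.5},
    {"offset": [-15, 12, -5], "rot": [0, 0, -24], "gripper": 4.5},
    {"offset": [-17, 13.5, -5], "rot": [0, 0, -26], "gripper": 4.5},
    {"offset": [-17.8, 14.1, -4.5], "rot": [0, 0, -26.8], "gripper": 4.5},
    {"offset": [-17.8, 14.1, -4], "rot": [0, 0, -26.8], "gripper": 4.5},
    {"offset": [-17.8, 14.1, -4], "rot": [0, 0, -26.8], "gripper": 4.5},
    {"offset": [-17.8, 14.1, -4], "rot": [0, 0, -26.8], "gripper": 4.5}
  ]
}}

```text
time_s: 4.5
eef_pos: [460.2, 119.9, 116.7]
ee_rot: [-0.0, 0.683, 0.73, -0.0]
force: [-0.1, 0.5, -2.7]
grip_width: 0.603
grip_force: 43.0
```

```bash
python3 g.py 461.2,119.4,82,3.85; python3 - <<'E'
from m import *
for n in("top","scene"):
    c=cam(n); P=c["P"].reshape(-1,3); C=c["color"].reshape(-1,3).astype(int)
    m=(abs(P[:,0]-461)<60)&(abs(P[:,1]-119)<70)&(P[:,2]>10)&(P[:,2]<75)
    g=P[m]; print(n,m.sum(),np.percentile(g,[2,50,98],axis=0).round(1).tolist())
    save(c,"sw_%s.png"%n,(150,150,300,280) if n=="top" else (200,80,380,240),4)
E
```

```text
t 4.5 pos [460.2 119.9 116.7] phi 3.84 w 0.603 gf 43.0 F [-0.1  0.5 -2.7] zaxis [-0.  0. -1.]
(461.2, 119.4, 82.0, 3.85) off [-0.06  0.09  3.47] rot [-0.01 -0.01 -0.01]Traceback (most recent call last):
  File "<stdin>", line 5, in <module>
    return _quantile_unchecked(
        a, q, axis, out, overwrite_input, method, keepdims, weights)
    return _ureduce(a,
                    func=_quantile_ureduce_func,
    ...<5 lines>...
                    overwrite_input=overwrite_input,
                    method=method)
    r = func(a, **kwargs)
    result = _quantile(arr,
                       quantiles=q,
    ...<2 lines>...
                       out=out,
                       weights=wgt)
    slices_having_nans = np.isnan(arr[-1, ...])
                                  ~~~^^^^^^^^^
IndexError: index -1 is out of bounds for axis 0 with size 0
```

Call:
{"method": "step_arm", "body": {
  "plan": [
    {"offset": [-0.06, 0.09, 1], "rot": [0, 0, 0], "gripper": 4.5},
    {"offset": [-0.06, 0.09, 2], "rot": [0, 0, 0], "gripper": 4.5},
    {"offset": [-0.06, 0.09, 2.8], "rot": [0, 0, 0], "gripper": 4.5},
    {"offset": [-0.06, 0.09, 3.1], "rot": [0, 0, 0], "gripper": 4.5},
    {"offset": [-0.06, 0.09, 3.3], "rot": [0, 0, 0], "gripper": 4.5},
    {"offset": [-0.06, 0.09, 3.4], "rot": [0, 0, 0], "gripper": 4.5},
    {"offset": [-0.06, 0.09, 3.4], "rot": [0, 0, 0], "gripper": 4.5},
    {"offset": [-0.06, 0.09, 3.4], "rot": [0, 0, 0], "gripper": 4.5}
  ]
}}

```text
time_s: 5.35
eef_pos: [461.6, 118.6, 82.8]
ee_rot: [0.0, 0.683, 0.73, 0.0]
force: [0.2, -0.4, -2.1]
grip_width: 0.599
grip_force: 43.0
```

```bash
python3 g.py 461.2,119.4,81,3.85
```

```text
t 5.3 pos [461.6 118.6  82.8] phi 3.80 w 0.599 gf 43.0 F [ 0.2 -0.4 -2.1] zaxis [ 0. -0. -1.]
(461.2, 119.4, 81.0, 3.85) off [ 0.08 -0.03  0.18] rot [ 0.03  0.   -0.05]
```

Call:
{"method": "step_arm", "body": {
  "plan": [
    {"offset": [0.06, -0.03, 0.1], "rot": [0, 0, 0], "gripper": 4.5},
    {"offset": [0.06, -0.03, 0.15], "rot": [0, 0, 0], "gripper": 4.5},
    {"offset": [0.06, -0.03, 0.2], "rot": [0, 0, 0], "gripper": 4.5},
    {"offset": [0.06, -0.03, 0.2], "rot": [0, 0, 0], "gripper": 4.5}
  ]
}}

```text
time_s: 5.75
eef_pos: [461.1, 119.2, 80.9]
ee_rot: [-0.0, 0.683, 0.73, 0.0]
force: [-2.2, -0.9, 3.7]
grip_width: 0.605
grip_force: 43.6
```

```bash
python3 g.py 461.2,119.4,81,3.85
```

```text
t 5.8 pos [461.1 119.2  80.9] phi 3.80 w 0.605 gf 43.6 F [-2.2 -0.9  3.7] zaxis [ 0.  0. -1.]
(461.2, 119.4, 81.0, 3.85) off [ 0.02  0.01 -0.01] rot [ 0.   -0.   -0.05]
```

Call:
{"method": "step_arm", "body": {
  "plan": [
    {"offset": [0, 0, 0], "rot": [0, 0, 0], "gripper": 6.2},
    {"offset": [0, 0, 0], "rot": [0, 0, 0], "gripper": 7},
    {"offset": [0, 0, 0], "rot": [0, 0, 0], "gripper": 8.5},
    {"offset": [0, 0, 0], "rot": [0, 0, 0], "gripper": 8.5},
    {"offset": [0, 0, -2], "rot": [0, 0, 0], "gripper": 8.5},
    {"offset": [0, 0, -6], "rot": [0, 0, 0], "gripper": 8.5},
    {"offset": [0, 0, -10], "rot": [0, 0, 0], "gripper": 8.5},
    {"offset": [-5, 0, -10], "rot": [0, 0, 0], "gripper": 8.5},
    {"offset": [-10, 0, -10], "rot": [0, 0, 0], "gripper": 8.5},
    {"offset": [-15, 0, -10], "rot": [0, 0, 0], "gripper": 8.5},
    {"offset": [-20, 0, -10], "rot": [0, 0, 0], "gripper": 8.5},
    {"offset": [-20, 0, -10], "rot": [0, 0, 0], "gripper": 8.5}
  ]
}}

```text
time_s: 6.95
eef_pos: [474.7, -85.3, 180.7]
ee_rot: [0.001, 0.685, 0.728, -0.0]
force: [0.1, 0.4, 0.5]
grip_width: 0.996
grip_force: 0.0
```

```bash
cat > chk.py <<'E'
from m import *
def chk(x,y,zt,r=65,name=None,crop=None):
    for n in("top","scene"):
        c=cam(n); P=c["P"].reshape(-1,3)
        g=P[(np.hypot(P[:,0]-x,P[:,1]-y)<r)&(abs(P[:,2]-zt)<5)]
        print(n,len(g),rect(g[:,:2]) if len(g)>5 else "")
        if name and n=="scene": save(c,name)
if __name__=="__main__":
    a=sys.argv if 0 else __import__("sys").argv[1:]; chk(*map(float,a[:3]),name=a[3] if len(a)>3 else None)
E
python3 chk.py 461 119 39; python3 g.py 576,-284.5,160,4 576,-284.5,88,4
```

```text
top 373 (array([461. , 118.2]), array([51.8, 61.8]), 3.2)
scene 302 (array([462.8, 118.7]), array([52.2, 63.8]), 5.2)
t 7.0 pos [474.2 -81.1 180.5] phi 3.67 w 0.998 gf 0.0 F [-0.6  0.1  0.7] zaxis [-0.  0. -1.]
(576.0, -284.5, 160.0, 4.0) off [-20.95   8.86   2.04] rot [-0.01 -0.02 -0.33]
(576.0, -284.5, 88.0, 4.0) off [-20.95   8.86   9.24] rot [-0.01 -0.02 -0.33]
```

Call:
{"method": "step_arm", "body": {
  "plan": [
    {"offset": [-5, 2.1, 0.5], "rot": [0, 0, 0], "gripper": 8.5},
    {"offset": [-9.5, 4, 1], "rot": [0, 0, 0], "gripper": 8.5},
    {"offset": [-14, 5.9, 1], "rot": [0, 0, 0], "gripper": 8.5},
    {"offset": [-18.5, 7.8, 1], "rot": [0, 0, -0.3], "gripper": 8.5},
    {"offset": [-20.9, 8.9, 1], "rot": [0, 0, -0.3], "gripper": 8.5},
    {"offset": [-20.9, 8.9, 1], "rot": [0, 0, -0.3], "gripper": 8.5},
    {"offset": [-20.9, 8.9, 1], "rot": [0, 0, -0.3], "gripper": 8.5},
    {"offset": [-20.9, 8.9, 1], "rot": [0, 0, -0.3], "gripper": 8.5}
  ]
}}

```text
time_s: 7.85
eef_pos: [577.1, -281.1, 170.6]
ee_rot: [-0.0, 0.681, 0.733, 0.0]
force: [-0.6, 0.2, 1.2]
grip_width: 0.99
grip_force: 0.0
```

```bash
python3 g.py 576,-284.5,88,4
```

```text
t 7.8 pos [ 577.1 -281.1  170.6] phi 4.21 w 0.990 gf 0.0 F [-0.6  0.2  1.2] zaxis [-0.001  0.001 -1.   ]
(576.0, -284.5, 88.0, 4.0) off [-0.33 -0.13  8.26] rot [-0.03 -0.04  0.21]
```

Call:
{"method": "step_arm", "body": {
  "plan": [
    {"offset": [-0.3, -0.1, 2.5], "rot": [0, 0, 0], "gripper": 8.5},
    {"offset": [-0.3, -0.1, 5.5], "rot": [0, 0, 0], "gripper": 8.5},
    {"offset": [-0.3, -0.1, 7.6], "rot": [0, 0, 0], "gripper": 8.5},
    {"offset": [-0.3, -0.1, 8.2], "rot": [0, 0, 0], "gripper": 8.5},
    {"offset": [-0.3, -0.1, 8.2], "rot": [0, 0, 0], "gripper": 8.5},
    {"offset": [-0.3, -0.1, 8.2], "rot": [0, 0, 0], "gripper": 4.3},
    {"offset": [-0.3, -0.1, 8.2], "rot": [0, 0, 0], "gripper": 4.3},
    {"offset": [-0.3, -0.1, 8.2], "rot": [0, 0, 0], "gripper": 4.3},
    {"offset": [-0.3, -0.1, 8.2], "rot": [0, 0, 0], "gripper": 4.3},
    {"offset": [-0.3, -0.1, 8.2], "rot": [0, 0, 0], "gripper": 4.3},
    {"offset": [-0.3, -0.1, 8.2], "rot": [0, 0, 0], "gripper": 4.3},
    {"offset": [-0.3, -0.1, 8.2], "rot": [0, 0, 0], "gripper": 4.3}
  ],
  "squeeze": 45
}}

```text
time_s: 9.05
eef_pos: [576.5, -286.2, 90.0]
ee_rot: [0.001, 0.681, 0.732, 0.0]
force: [-2.3, 3.4, 6.5]
grip_width: 0.578
grip_force: 46.6
```

```bash
python3 g.py 576,-284.5,150,4 477.3,-119.6,130,4
```

```text
t 9.1 pos [ 576.5 -286.2   90. ] phi 4.11 w 0.578 gf 46.6 F [-2.3  3.4  6.5] zaxis [ 0.001 -0.001 -1.   ]
(576.0, -284.5, 150.0, 4.0) off [ 0.16 -0.03 -6.  ] rot [0.06 0.05 0.11]
(477.3, -119.6, 130.0, 4.0) off [17.32 -8.7  -4.02] rot [0.06 0.05 0.11]
```

Call:
{"method": "step_arm", "body": {
  "plan": [
    {"offset": [0, 0, -1], "rot": [0, 0, 0], "gripper": 4.3},
    {"offset": [0.5, 0, -3.5], "rot": [0, 0, 0], "gripper": 4.3},
    {"offset": [3, -1.5, -5], "rot": [0, 0, 0], "gripper": 4.3},
    {"offset": [6.5, -3.3, -5], "rot": [0, 0, 0], "gripper": 4.3},
    {"offset": [10, -5, -5], "rot": [0, 0, 0], "gripper": 4.3},
    {"offset": [13.5, -6.8, -5], "rot": [0, 0, 0], "gripper": 4.3},
    {"offset": [16, -8, -4.5], "rot": [0, 0, 0], "gripper": 4.3},
    {"offset": [17.4, -8.7, -3], "rot": [0, 0, 0], "gripper": 4.3},
    {"offset": [17.4, -8.7, -2], "rot": [0, 0, 0], "gripper": 4.3},
    {"offset": [17.4, -8.7, -1.5], "rot": [0, 0, 0], "gripper": 4.3},
    {"offset": [17.4, -8.7, -1], "rot": [0, 0, 0], "gripper": 4.3},
    {"offset": [17.4, -8.7, -1], "rot": [0, 0, 0], "gripper": 4.3}
  ]
}}

```text
time_s: 10.25
eef_pos: [477.2, -119.3, 98.2]
ee_rot: [-0.0, 0.682, 0.732, -0.0]
force: [-0.5, 0.1, -5.8]
grip_width: 0.57
grip_force: 48.7
```

```bash
python3 g.py 477.3,-120.8,93,4; python3 chk.py 477 -120 74; python3 chk.py 477 -120 84
```

```text
t 10.2 pos [ 477.2 -119.3   98.2] phi 4.06 w 0.570 gf 48.7 F [-0.5  0.1 -5.8] zaxis [-0.  0. -1.]
(477.3, -120.8, 93.0, 4.0) off [-0.15 -0.    0.52] rot [-0.02 -0.01  0.06]
top 0 
scene 74 (array([ 497.6, -125.2]), array([77.7, 22.4]), 17.5)
top 0 
scene 29 (array([ 524.8, -121.3]), array([37.8, 18.5]), 34.8)
```

Call:
{"method": "step_arm", "body": {
  "plan": [
    {"offset": [-0.1, 0, 0.2], "rot": [0, 0, 0], "gripper": 4.3},
    {"offset": [-0.1, 0, 0.35], "rot": [0, 0, 0], "gripper": 4.3},
    {"offset": [-0.1, 0, 0.45], "rot": [0, 0, 0], "gripper": 4.3},
    {"offset": [-0.1, 0, 0.5], "rot": [0, 0, 0], "gripper": 4.3},
    {"offset": [-0.1, 0, 0.5], "rot": [0, 0, 0], "gripper": 4.3}
  ]
}}

```text
time_s: 10.95
eef_pos: [477.0, -119.7, 93.5]
ee_rot: [-0.0, 0.681, 0.732, -0.0]
force: [-0.2, -0.3, -5.4]
grip_width: 0.578
grip_force: 48.7
```

```bash
python3 g.py 477.3,-120.8,93,4
```

```text
t 10.9 pos [ 477.  -119.7   93.5] phi 4.10 w 0.578 gf 48.7 F [-0.2 -0.3 -5.4] zaxis [-0.  0. -1.]
(477.3, -120.8, 93.0, 4.0) off [-0.12  0.02  0.05] rot [-0.01 -0.01  0.1 ]
```

Call:
{"method": "step_arm", "body": {
  "plan": [
    {"offset": [0, 0, 0.06], "rot": [0, 0, 0], "gripper": 4.3},
    {"offset": [0, 0, 0.12], "rot": [0, 0, 0], "gripper": 4.3},
    {"offset": [0, 0, 0.12], "rot": [0, 0, 0], "gripper": 4.3},
    {"offset": [0, 0, 0.12], "rot": [0, 0, 0], "gripper": 4.3}
  ]
}}

```text
time_s: 11.35
eef_pos: [477.1, -119.7, 93.0]
ee_rot: [0.0, 0.681, 0.732, 0.0]
force: [-3.7, 1.1, 5.5]
grip_width: 0.577
grip_force: 49.6
```

Call:
{"method": "step_arm", "body": {
  "plan": [
    {"offset": [0, 0, 0], "rot": [0, 0, 0], "gripper": 6},
    {"offset": [0, 0, 0], "rot": [0, 0, 0], "gripper": 7},
    {"offset": [0, 0, 0], "rot": [0, 0, 0], "gripper": 8.5},
    {"offset": [0, 0, 0], "rot": [0, 0, 0], "gripper": 8.5},
    {"offset": [0, 0, -2], "rot": [0, 0, 0], "gripper": 8.5},
    {"offset": [0, 0, -6], "rot": [0, 0, 0], "gripper": 8.5},
    {"offset": [0, 0, -10], "rot": [0, 0, 0], "gripper": 8.5},
    {"offset": [5, 0, -10], "rot": [0, 0, -3], "gripper": 8.5},
    {"offset": [10, 0, -10], "rot": [0, 0, -7], "gripper": 8.5},
    {"offset": [15, 0, -10], "rot": [0, 0, -10], "gripper": 8.5},
    {"offset": [20, 0, -10], "rot": [0, 0, -10], "gripper": 8.5},
    {"offset": [22, 0, -10], "rot": [0, 0, -10], "gripper": 8.5}
  ]
}}

```text
time_s: 12.55
eef_pos: [460.5, 103.0, 192.5]
ee_rot: [-0.0, 0.614, 0.79, 0.0]
force: [-0.4, -0.7, -0.8]
grip_width: 0.994
grip_force: 0.0
```

```bash
python3 chk.py 477 -120 67; python3 g.py 547.3,360.5,165,14.5
```

```text
top 252 (array([ 476.8, -118.5]), array([48.8, 46.7]), 87.8)
scene 259 (array([ 478.8, -117.8]), array([45.8, 48.6]), 63.7)
t 12.7 pos [460.9 101.9 192.4] phi 14.32 w 0.995 gf 0.0 F [0.4 0.1 0.1] zaxis [ 0.  0. -1.]
(547.3, 360.5, 165.0, 14.5) off [22.92 14.77  2.75] rot [ 0.01 -0.01 -0.18]
```

Call:
{"method": "step_arm", "body": {
  "plan": [
    {"offset": [4, 2.6, 0.5], "rot": [0, 0, 0], "gripper": 8.5},
    {"offset": [8, 5.2, 1], "rot": [0, 0, 0], "gripper": 8.5},
    {"offset": [12, 7.7, 1.5], "rot": [0, 0, 0], "gripper": 8.5},
    {"offset": [16, 10.3, 2], "rot": [0, 0, 0], "gripper": 8.5},
    {"offset": [19.5, 12.6, 2.5], "rot": [0, 0, 0], "gripper": 8.5},
    {"offset": [22, 14.2, 2.7], "rot": [0, 0, 0], "gripper": 8.5},
    {"offset": [22.9, 14.8, 2.7], "rot": [0, 0, 0], "gripper": 8.5},
    {"offset": [22.9, 14.8, 2.7], "rot": [0, 0, 0], "gripper": 8.5},
    {"offset": [22.9, 14.8, 2.7], "rot": [0, 0, 0], "gripper": 8.5},
    {"offset": [22.9, 14.8, 2.7], "rot": [0, 0, 0], "gripper": 8.5}
  ]
}}

```text
time_s: 13.65
eef_pos: [549.4, 356.6, 165.6]
ee_rot: [0.0, 0.615, 0.788, -0.0]
force: [0.0, -0.1, 1.3]
grip_width: 0.993
grip_force: 0.0
```

```bash
python3 g.py 547.3,360.5,78,14.5
```

```text
t 13.7 pos [549.4 356.6 165.6] phi 14.03 w 0.993 gf 0.0 F [ 0.  -0.1  1.3] zaxis [-0. -0. -1.]
(547.3, 360.5, 78.0, 14.5) off [ 0.44 -0.11  8.76] rot [-0.01  0.01 -0.47]
```

Call:
{"method": "step_arm", "body": {
  "plan": [
    {"offset": [0.4, -0.1, 3], "rot": [0, 0, -0.5], "gripper": 8.5},
    {"offset": [0.4, -0.1, 6], "rot": [0, 0, -0.5], "gripper": 8.5},
    {"offset": [0.4, -0.1, 8], "rot": [0, 0, -0.5], "gripper": 8.5},
    {"offset": [0.4, -0.1, 8.6], "rot": [0, 0, -0.5], "gripper": 8.5},
    {"offset": [0.4, -0.1, 8.6], "rot": [0, 0, -0.5], "gripper": 8.5},
    {"offset": [0.4, -0.1, 8.6], "rot": [0, 0, -0.5], "gripper": 2.9},
    {"offset": [0.4, -0.1, 8.6], "rot": [0, 0, -0.5], "gripper": 2.9},
    {"offset": [0.4, -0.1, 8.6], "rot": [0, 0, -0.5], "gripper": 2.9},
    {"offset": [0.4, -0.1, 8.6], "rot": [0, 0, -0.5], "gripper": 2.9},
    {"offset": [0.4, -0.1, 8.6], "rot": [0, 0, -0.5], "gripper": 2.9},
    {"offset": [0.4, -0.1, 8.6], "rot": [0, 0, -0.5], "gripper": 2.9},
    {"offset": [0.4, -0.1, 8.6], "rot": [0, 0, -0.5], "gripper": 2.9}
  ],
  "squeeze": 40
}}

```text
time_s: 14.85
eef_pos: [547.4, 361.7, 80.3]
ee_rot: [0.0, 0.611, 0.791, 0.001]
force: [-0.7, -0.8, 6.1]
grip_width: 0.415
grip_force: 42.2
```

```bash
python3 g.py 547.3,360.5,150,14.5 469.2,-0.1,150,3.85
```

```text
t 14.8 pos [547.4 361.7  80.3] phi 14.60 w 0.415 gf 42.2 F [-0.7 -0.8  6.1] zaxis [ 0.001  0.    -1.   ]
(547.3, 360.5, 150.0, 14.5) off [-0.11 -0.03 -6.97] rot [ 0.07 -0.01  0.1 ]
(469.2, -0.1, 150.0, 3.85) off [-33.03 -16.68  -6.99] rot [ 7.000e-02 -1.000e-02  1.075e+01]
```

Call:
{"method": "step_arm", "body": {
  "plan": [
    {"offset": [0, 0, -1], "rot": [0, 0, 0], "gripper": 2.9},
    {"offset": [0, 0, -4], "rot": [0, 0, 0], "gripper": 2.9},
    {"offset": [-1, -0.5, -8], "rot": [0, 0, 0], "gripper": 2.9},
    {"offset": [-4, -2, -9], "rot": [0, 0, 1], "gripper": 2.9},
    {"offset": [-8, -4, -9], "rot": [0, 0, 3], "gripper": 2.9},
    {"offset": [-12, -6.1, -9], "rot": [0, 0, 5], "gripper": 2.9},
    {"offset": [-16, -8.1, -9], "rot": [0, 0, 7], "gripper": 2.9},
    {"offset": [-20, -10.1, -9], "rot": [0, 0, 9], "gripper": 2.9},
    {"offset": [-24, -12.1, -9], "rot": [0, 0, 10], "gripper": 2.9},
    {"offset": [-28, -14.2, -9], "rot": [0, 0, 10.7], "gripper": 2.9},
    {"offset": [-31, -15.7, -9], "rot": [0, 0, 10.7], "gripper": 2.9},
    {"offset": [-32.5, -16.4, -9], "rot": [0, 0, 10.7], "gripper": 2.9}
  ]
}}

```text
time_s: 16.05
eef_pos: [469.7, 3.4, 169.8]
ee_rot: [0.0, 0.683, 0.73, -0.0]
force: [0.5, 0.8, -0.5]
grip_width: 0.418
grip_force: 41.2
```

Call:
{"method": "step_arm", "body": {
  "plan": [
    {"offset": [-0.5, 0, 0], "rot": [0, 0, 0], "gripper": 2.9},
    {"offset": [-0.5, 0, 0], "rot": [0, 0, 0], "gripper": 2.9},
    {"offset": [-0.5, 0, 0], "rot": [0, 0, 0], "gripper": 2.9}
  ]
}}

```text
time_s: 16.35
eef_pos: [470.8, 1.5, 169.5]
ee_rot: [-0.0, 0.682, 0.731, 0.0]
force: [0.1, -0.0, -2.4]
grip_width: 0.417
grip_force: 41.2
```

```bash
python3 g.py 469.2,-0.1,82,3.85
```

```text
t 16.4 pos [470.8   1.5 169.5] phi 3.95 w 0.417 gf 41.2 F [ 0.1 -0.  -2.4] zaxis [ 0.  0. -1.]
(469.2, -0.1, 82.0, 3.85) off [-0.15 -0.17  8.75] rot [ 0.   -0.01  0.1 ]
```

Call:
{"method": "step_arm", "body": {
  "plan": [
    {"offset": [-0.1, -0.15, 2], "rot": [0, 0, 0], "gripper": 2.9},
    {"offset": [-0.1, -0.15, 5], "rot": [0, 0, 0], "gripper": 2.9},
    {"offset": [-0.1, -0.15, 7], "rot": [0, 0, 0], "gripper": 2.9},
    {"offset": [-0.1, -0.15, 8], "rot": [0, 0, 0], "gripper": 2.9},
    {"offset": [-0.1, -0.15, 8.4], "rot": [0, 0, 0], "gripper": 2.9},
    {"offset": [-0.1, -0.15, 8.6], "rot": [0, 0, 0], "gripper": 2.9},
    {"offset": [-0.1, -0.15, 8.7], "rot": [0, 0, 0], "gripper": 2.9},
    {"offset": [-0.1, -0.15, 8.7], "rot": [0, 0, 0], "gripper": 2.9},
    {"offset": [-0.1, -0.15, 8.7], "rot": [0, 0, 0], "gripper": 2.9}
  ]
}}

```text
time_s: 17.25
eef_pos: [469.5, -0.4, 82.9]
ee_rot: [0.0, 0.683, 0.731, 0.0]
force: [-0.0, 0.1, -1.3]
grip_width: 0.415
grip_force: 41.2
```

```bash
python3 g.py 469.2,0.5,80.3,3.85
```

```text
t 17.2 pos [ 4.695e+02 -4.000e-01  8.290e+01] phi 3.90 w 0.415 gf 41.2 F [-0.   0.1 -1.3] zaxis [ 0.001 -0.    -1.   ]
(469.2, 0.5, 80.3, 3.85) off [ 0.1  -0.03  0.26] rot [0.05 0.01 0.05]
```

Call:
{"method": "step_arm", "body": {
  "plan": [
    {"offset": [0.1, 0, 0.1], "rot": [0, 0, 0], "gripper": 2.9},
    {"offset": [0.1, 0, 0.18], "rot": [0, 0, 0], "gripper": 2.9},
    {"offset": [0.1, 0, 0.24], "rot": [0, 0, 0], "gripper": 2.9},
    {"offset": [0.1, 0, 0.28], "rot": [0, 0, 0], "gripper": 2.9},
    {"offset": [0.1, 0, 0.28], "rot": [0, 0, 0], "gripper": 2.9}
  ]
}}

```text
time_s: 17.75
eef_pos: [469.2, 0.6, 80.3]
ee_rot: [0.0, 0.683, 0.731, 0.0]
force: [-5.0, 0.7, 9.4]
grip_width: 0.412
grip_force: 42.7
```

Call:
{"method": "step_arm", "body": {
  "plan": [
    {"offset": [0, 0, 0], "rot": [0, 0, 0], "gripper": 4.6},
    {"offset": [0, 0, 0], "rot": [0, 0, 0], "gripper": 6},
    {"offset": [0, 0, 0], "rot": [0, 0, 0], "gripper": 8.5},
    {"offset": [0, 0, 0], "rot": [0, 0, 0], "gripper": 8.5},
    {"offset": [0, 0, -2], "rot": [0, 0, 0], "gripper": 8.5},
    {"offset": [0, 0, -6], "rot": [0, 0, 0], "gripper": 8.5},
    {"offset": [0, 0, -10], "rot": [0, 0, 0], "gripper": 8.5},
    {"offset": [-5, -1, -11], "rot": [0, 0, 0], "gripper": 8.5},
    {"offset": [-10, -2, -11], "rot": [0, 0, 0], "gripper": 8.5},
    {"offset": [-15, -3, -11], "rot": [0, 0, -1], "gripper": 8.5},
    {"offset": [-20, -4, -11], "rot": [0, 0, -3], "gripper": 8.5},
    {"offset": [-23, -4, -11], "rot": [0, 0, -3], "gripper": 8.5}
  ]
}}

```text
time_s: 18.95
eef_pos: [444.0, -234.4, 189.7]
ee_rot: [0.0, 0.664, 0.748, -0.0]
force: [0.0, 0.6, -0.5]
grip_width: 0.99
grip_force: 0.0
```

```bash
python3 chk.py 469 0 36; python3 g.py 399,-350.6,165,7
```

```text
top 377 (array([ 4.689e+02, -4.000e-01]), array([36. , 73.4]), 4.2)
scene 363 (array([470.8,   0.7]), array([38.7, 73.7]), 3.9)
t 19.1 pos [ 444.6 -235.4  189.6] phi 6.65 w 0.999 gf 0.0 F [ 0.1  0.9 -0.2] zaxis [ 0.001 -0.001 -1.   ]
(399.0, -350.6, 165.0, 7.0) off [-10.91  -5.87   2.47] rot [ 0.03  0.08 -0.35]
```

Filter is at (469.8, 0.1), yaw 4.0°, as intended. Now the meter.

Call:
{"method": "step_arm", "body": {
  "plan": [
    {"offset": [-4, -2.2, 1], "rot": [0, 0, -0.3], "gripper": 8.5},
    {"offset": [-7.5, -4, 2], "rot": [0, 0, -0.3], "gripper": 8.5},
    {"offset": [-10, -5.4, 2.5], "rot": [0, 0, -0.3], "gripper": 8.5},
    {"offset": [-10.9, -5.9, 2.5], "rot": [0, 0, -0.3], "gripper": 8.5},
    {"offset": [-10.9, -5.9, 2.5], "rot": [0, 0, -0.3], "gripper": 8.5},
    {"offset": [-10.9, -5.9, 2.5], "rot": [0, 0, -0.3], "gripper": 8.5},
    {"offset": [-10.9, -5.9, 2.5], "rot": [0, 0, -0.3], "gripper": 8.5}
  ]
}}

```text
time_s: 19.75
eef_pos: [400.1, -345.6, 164.9]
ee_rot: [0.0, 0.661, 0.751, 0.0]
force: [0.5, -0.2, -0.0]
grip_width: 0.999
grip_force: 0.0
```

```bash
python3 g.py 399,-350.6,81,7
```

```text
t 19.8 pos [ 400.1 -345.6  164.9] phi 7.30 w 0.999 gf 0.0 F [ 0.5 -0.2 -0. ] zaxis [ 0.  0. -1.]
(399.0, -350.6, 81.0, 7.0) off [-0.48 -0.18  8.39] rot [0.01 0.   0.3 ]
```

Call:
{"method": "step_arm", "body": {
  "plan": [
    {"offset": [-0.45, -0.15, 3], "rot": [0, 0, 0.3], "gripper": 8.5},
    {"offset": [-0.45, -0.15, 6], "rot": [0, 0, 0.3], "gripper": 8.5},
    {"offset": [-0.45, -0.15, 7.8], "rot": [0, 0, 0.3], "gripper": 8.5},
    {"offset": [-0.45, -0.15, 8.3], "rot": [0, 0, 0.3], "gripper": 8.5},
    {"offset": [-0.45, -0.15, 8.3], "rot": [0, 0, 0.3], "gripper": 8.5},
    {"offset": [-0.45, -0.15, 8.3], "rot": [0, 0, 0.3], "gripper": 4.1},
    {"offset": [-0.45, -0.15, 8.3], "rot": [0, 0, 0.3], "gripper": 4.1},
    {"offset": [-0.45, -0.15, 8.3], "rot": [0, 0, 0.3], "gripper": 4.1},
    {"offset": [-0.45, -0.15, 8.3], "rot": [0, 0, 0.3], "gripper": 4.1},
    {"offset": [-0.45, -0.15, 8.3], "rot": [0, 0, 0.3], "gripper": 4.1},
    {"offset": [-0.45, -0.15, 8.3], "rot": [0, 0, 0.3], "gripper": 4.1},
    {"offset": [-0.45, -0.15, 8.3], "rot": [0, 0, 0.3], "gripper": 4.1}
  ],
  "squeeze": 45
}}

```text
time_s: 20.95
eef_pos: [398.8, -351.8, 82.7]
ee_rot: [0.001, 0.663, 0.748, -0.0]
force: [-0.1, 1.3, 5.0]
grip_width: 0.557
grip_force: 47.8
```

```bash
python3 g.py 399,-350.6,200,7 644,18.2,200,7.85
```

```text
t 20.9 pos [ 398.8 -351.8   82.7] phi 6.91 w 0.557 gf 47.8 F [-0.1  1.3  5. ] zaxis [ 0.001 -0.001 -1.   ]
(399.0, -350.6, 200.0, 7.0) off [  0.1    0.04 -11.73] rot [ 0.04  0.08 -0.09]
(644.0, 18.2, 200.0, 7.85) off [ 33.77  28.8  -11.76] rot [ 0.04  0.08 -0.94]
```

Call:
{"method": "step_arm", "body": {
  "plan": [
    {"offset": [0, 0, -1], "rot": [0, 0, 0], "gripper": 4.1},
    {"offset": [0, 0, -4], "rot": [0, 0, 0], "gripper": 4.1},
    {"offset": [0.5, 0.4, -8], "rot": [0, 0, 0], "gripper": 4.1},
    {"offset": [2.5, 2.1, -11], "rot": [0, 0, 0], "gripper": 4.1},
    {"offset": [5.5, 4.7, -12.2], "rot": [0, 0, 0], "gripper": 4.1},
    {"offset": [9, 7.7, -12.2], "rot": [0, 0, 0], "gripper": 4.1},
    {"offset": [12.5, 10.7, -12.2], "rot": [0, 0, 0], "gripper": 4.1},
    {"offset": [16, 13.7, -12.2], "rot": [0, 0, 0], "gripper": 4.1},
    {"offset": [19.5, 16.6, -12.2], "rot": [0, 0, 0], "gripper": 4.1},
    {"offset": [22.5, 19.2, -12.2], "rot": [0, 0, 0], "gripper": 4.1},
    {"offset": [25, 21.3, -12.2], "rot": [0, 0, 0], "gripper": 4.1},
    {"offset": [26, 22.2, -12.2], "rot": [0, 0, 0], "gripper": 4.1}
  ]
}}

```text
time_s: 22.15
eef_pos: [588.4, -64.0, 203.7]
ee_rot: [-0.0, 0.662, 0.749, 0.0]
force: [-0.2, -1.0, -4.2]
grip_width: 0.559
grip_force: 48.3
```

```bash
python3 g.py 644,17.2,180,7.85
```

```text
t 22.1 pos [588.4 -64.  203.7] phi 7.05 w 0.559 gf 48.3 F [-0.2 -1.  -4.2] zaxis [-0.     0.001 -1.   ]
(644.0, 17.2, 180.0, 7.85) off [7.38 6.52 2.37] rot [-0.02 -0.04 -0.8 ]
```

Call:
{"method": "step_arm", "body": {
  "plan": [
    {"offset": [2, 1.8, 0.5], "rot": [0, 0, -0.4], "gripper": 4.1},
    {"offset": [4.5, 4, 1], "rot": [0, 0, -0.8], "gripper": 4.1},
    {"offset": [6.5, 5.8, 1.5], "rot": [0, 0, -0.8], "gripper": 4.1},
    {"offset": [7.3, 6.5, 2], "rot": [0, 0, -0.8], "gripper": 4.1},
    {"offset": [7.3, 6.5, 2.4], "rot": [0, 0, -0.8], "gripper": 4.1},
    {"offset": [7.3, 6.5, 2.4], "rot": [0, 0, -0.8], "gripper": 4.1},
    {"offset": [7.3, 6.5, 2.4], "rot": [0, 0, -0.8], "gripper": 4.1},
    {"offset": [7.3, 6.5, 2.4], "rot": [0, 0, -0.8], "gripper": 4.1}
  ]
}}

```text
time_s: 22.95
eef_pos: [643.3, 12.5, 180.1]
ee_rot: [0.0, 0.658, 0.753, 0.0]
force: [0.3, -0.6, -4.7]
grip_width: 0.558
grip_force: 48.3
```

```bash
python3 g.py 644,17.5,150,7.85
```

```text
t 22.9 pos [643.3  12.5 180.1] phi 7.63 w 0.558 gf 48.3 F [ 0.3 -0.6 -4.7] zaxis [ 0. -0. -1.]
(644.0, 17.5, 150.0, 7.85) off [0.48 0.14 3.01] rot [ 0.02  0.01 -0.22]
```

Call:
{"method": "step_arm", "body": {
  "plan": [
    {"offset": [0.3, 0.1, 1], "rot": [0, 0, -0.2], "gripper": 4.1},
    {"offset": [0.45, 0.1, 2], "rot": [0, 0, -0.2], "gripper": 4.1},
    {"offset": [0.45, 0.1, 2.6], "rot": [0, 0, -0.2], "gripper": 4.1},
    {"offset": [0.45, 0.1, 2.9], "rot": [0, 0, -0.2], "gripper": 4.1},
    {"offset": [0.45, 0.1, 2.9], "rot": [0, 0, -0.2], "gripper": 4.1},
    {"offset": [0.45, 0.1, 2.9], "rot": [0, 0, -0.2], "gripper": 4.1}
  ]
}}

```text
time_s: 23.55
eef_pos: [644.0, 18.0, 150.8]
ee_rot: [0.0, 0.657, 0.754, 0.0]
force: [1.0, -0.4, -5.0]
grip_width: 0.556
grip_force: 48.4
```

```bash
python3 g.py 644,17.5,147.5,7.85
```

```text
t 23.6 pos [644.   18.  150.8] phi 7.90 w 0.556 gf 48.4 F [ 1.  -0.4 -5. ] zaxis [ 0. -0. -1.]
(644.0, 17.5, 147.5, 7.85) off [-0.05 -0.01  0.33] rot [0.02 0.01 0.05]
```

Call:
{"method": "step_arm", "body": {
  "plan": [
    {"offset": [-0.03, 0, 0.1], "rot": [0, 0, 0], "gripper": 4.1},
    {"offset": [-0.03, 0, 0.18], "rot": [0, 0, 0], "gripper": 4.1},
    {"offset": [-0.03, 0, 0.24], "rot": [0, 0, 0], "gripper": 4.1},
    {"offset": [-0.03, 0, 0.28], "rot": [0, 0, 0], "gripper": 4.1},
    {"offset": [-0.03, 0, 0.28], "rot": [0, 0, 0], "gripper": 4.1}
  ]
}}

```text
time_s: 24.05
eef_pos: [643.9, 17.8, 147.8]
ee_rot: [0.0, 0.657, 0.754, 0.0]
force: [-0.4, -0.2, -4.1]
grip_width: 0.557
grip_force: 48.4
```

Call:
{"method": "step_arm", "body": {
  "plan": [
    {"offset": [0, 0, 0.04], "rot": [0, 0, 0], "gripper": 4.1},
    {"offset": [0, 0, 0.08], "rot": [0, 0, 0], "gripper": 4.1},
    {"offset": [0, 0, 0.08], "rot": [0, 0, 0], "gripper": 4.1}
  ]
}}

```text
time_s: 24.35
eef_pos: [643.9, 17.9, 147.7]
ee_rot: [0.0, 0.657, 0.754, 0.0]
force: [-3.9, 0.7, 2.7]
grip_width: 0.555
grip_force: 49.1
```

Call:
{"method": "step_arm", "body": {
  "plan": [
    {"offset": [0, 0, 0], "rot": [0, 0, 0], "gripper": 5.8},
    {"offset": [0, 0, 0], "rot": [0, 0, 0], "gripper": 7},
    {"offset": [0, 0, 0], "rot": [0, 0, 0], "gripper": 8.5},
    {"offset": [0, 0, 0], "rot": [0, 0, 0], "gripper": 8.5},
    {"offset": [0, 0, -2], "rot": [0, 0, 0], "gripper": 8.5},
    {"offset": [0, 0, -6], "rot": [0, 0, 0], "gripper": 8.5},
    {"offset": [0, 0, -8], "rot": [0, 0, 0], "gripper": 8.5},
    {"offset": [-4.5, -0.8, -8], "rot": [0, 0, 0], "gripper": 8.5},
    {"offset": [-9, -1.6, -8], "rot": [0, 0, 0], "gripper": 8.5},
    {"offset": [-13.5, -2.4, -7], "rot": [0, 0, 0], "gripper": 8.5},
    {"offset": [-18, -3.2, -6], "rot": [0, 0, 0], "gripper": 8.5},
    {"offset": [-22, -4, -5], "rot": [0, 0, 0], "gripper": 8.5}
  ]
}}

```text
time_s: 25.55
eef_pos: [634.2, -207.8, 196.7]
ee_rot: [0.0, 0.657, 0.754, 0.0]
force: [0.8, -0.3, -1.0]
grip_width: 0.997
grip_force: 0.0
```

```bash
python3 chk.py 644 18 115; python3 g.py 520,-393.9,160,7.85
```

```text
top 643 (array([643.7,  18. ]), array([48.9, 90. ]), 7.2)
scene 769 (array([645.3,  18.5]), array([48.4, 90.2]), 8.0)
t 25.6 pos [ 633.3 -210.4  195.1] phi 7.59 w 0.996 gf 0.0 F [0.8 0.5 1. ] zaxis [-0.002  0.    -1.   ]
(520.0, -393.9, 160.0, 7.85) off [-16.69 -13.64   3.53] rot [-0.12 -0.02 -0.26]
```

Meter is at (644.5, 18.2), yaw 7.6°, as intended. Now the speaker.

Call:
{"method": "step_arm", "body": {
  "plan": [
    {"offset": [-3.5, -2.9, 0.7], "rot": [0, 0, -0.2], "gripper": 8.5},
    {"offset": [-7, -5.7, 1.5], "rot": [0, 0, -0.2], "gripper": 8.5},
    {"offset": [-10.5, -8.6, 2.2], "rot": [0, 0, -0.2], "gripper": 8.5},
    {"offset": [-14, -11.4, 3], "rot": [0, 0, -0.2], "gripper": 8.5},
    {"offset": [-16.2, -13.2, 3.5], "rot": [0, 0, -0.2], "gripper": 8.5},
    {"offset": [-16.7, -13.6, 3.5], "rot": [0, 0, -0.2], "gripper": 8.5},
    {"offset": [-16.7, -13.6, 3.5], "rot": [0, 0, -0.2], "gripper": 8.5},
    {"offset": [-16.7, -13.6, 3.5], "rot": [0, 0, -0.2], "gripper": 8.5},
    {"offset": [-16.7, -13.6, 3.5], "rot": [0, 0, -0.2], "gripper": 8.5}
  ]
}}

```text
time_s: 26.55
eef_pos: [523.8, -388.3, 162.4]
ee_rot: [0.0, 0.655, 0.756, 0.0]
force: [-0.1, -0.2, -0.4]
grip_width: 0.996
grip_force: 0.0
```

```bash
python3 g.py 520,-393.9,80,7.85
```

```text
t 26.6 pos [ 523.8 -388.3  162.4] phi 8.21 w 0.996 gf 0.0 F [-0.1 -0.2 -0.4] zaxis [ 0. -0. -1.]
(520.0, -393.9, 80.0, 7.85) off [-0.5  -0.46  8.24] rot [0.03 0.01 0.36]
```

Call:
{"method": "step_arm", "body": {
  "plan": [
    {"offset": [-0.5, -0.4, 3], "rot": [0, 0, 0.3], "gripper": 8.5},
    {"offset": [-0.5, -0.4, 6], "rot": [0, 0, 0.3], "gripper": 8.5},
    {"offset": [-0.5, -0.4, 7.8], "rot": [0, 0, 0.3], "gripper": 8.5},
    {"offset": [-0.5, -0.4, 8.3], "rot": [0, 0, 0.3], "gripper": 8.5},
    {"offset": [-0.5, -0.4, 8.3], "rot": [0, 0, 0.3], "gripper": 8.5},
    {"offset": [-0.5, -0.4, 8.3], "rot": [0, 0, 0.3], "gripper": 4.9},
    {"offset": [-0.5, -0.4, 8.3], "rot": [0, 0, 0.3], "gripper": 4.9},
    {"offset": [-0.5, -0.4, 8.3], "rot": [0, 0, 0.3], "gripper": 4.9},
    {"offset": [-0.5, -0.4, 8.3], "rot": [0, 0, 0.3], "gripper": 4.9},
    {"offset": [-0.5, -0.4, 8.3], "rot": [0, 0, 0.3], "gripper": 4.9},
    {"offset": [-0.5, -0.4, 8.3], "rot": [0, 0, 0.3], "gripper": 4.9},
    {"offset": [-0.5, -0.4, 8.3], "rot": [0, 0, 0.3], "gripper": 4.9}
  ],
  "squeeze": 40
}}

```text
time_s: 27.75
eef_pos: [520.0, -395.5, 80.5]
ee_rot: [0.001, 0.657, 0.754, -0.0]
force: [-1.4, 1.2, 5.5]
grip_width: 0.645
grip_force: 42.5
```

```bash
python3 -c "
import numpy as np
a=np.radians(7.85);print(644-82.5*np.sin(a),18.2+82.5*np.cos(a))"; python3 g.py 632.7,99.9,220,7.85
```

```text
632.7321408225702 99.92689489732012
t 27.8 pos [ 520.  -395.5   80.5] phi 7.81 w 0.645 gf 42.5 F [-1.4  1.2  5.5] zaxis [ 0.002 -0.002 -1.   ]
(632.7, 99.9, 220.0, 7.85) off [ 47.53  17.92 -14.  ] rot [ 0.08  0.1  -0.04]
```

Call:
{"method": "step_arm", "body": {
  "plan": [
    {"offset": [0, 0, -1], "rot": [0, 0, 0], "gripper": 4.9},
    {"offset": [0, 0, -4], "rot": [0, 0, 0], "gripper": 4.9},
    {"offset": [0.5, 0.2, -8], "rot": [0, 0, 0], "gripper": 4.9},
    {"offset": [3, 1.1, -12], "rot": [0, 0, 0], "gripper": 4.9},
    {"offset": [6.5, 2.4, -15], "rot": [0, 0, 0], "gripper": 4.9},
    {"offset": [10.5, 4, -16], "rot": [0, 0, 0], "gripper": 4.9},
    {"offset": [14.5, 5.5, -16], "rot": [0, 0, 0], "gripper": 4.9},
    {"offset": [18.5, 7, -16], "rot": [0, 0, 0], "gripper": 4.9},
    {"offset": [22.5, 8.5, -16], "rot": [0, 0, 0], "gripper": 4.9},
    {"offset": [26.5, 10, -16], "rot": [0, 0, 0], "gripper": 4.9},
    {"offset": [30.5, 11.5, -16], "rot": [0, 0, 0], "gripper": 4.9},
    {"offset": [34, 12.8, -16], "rot": [0, 0, 0], "gripper": 4.9}
  ]
}}

```text
time_s: 28.95
eef_pos: [600.2, -38.8, 239.7]
ee_rot: [0.0, 0.657, 0.754, 0.0]
force: [0.3, -0.6, -1.9]
grip_width: 0.643
grip_force: 43.1
```

```bash
python3 g.py 632.9,98.5,230,7.85
```

```text
t 28.9 pos [600.2 -38.8 239.7] phi 7.83 w 0.643 gf 43.1 F [ 0.3 -0.6 -1.9] zaxis [ 0.  0. -1.]
(632.9, 98.5, 230.0, 7.85) off [13.16  5.11  0.97] rot [ 0.02 -0.   -0.02]
```

Call:
{"method": "step_arm", "body": {
  "plan": [
    {"offset": [3, 1.2, 0], "rot": [0, 0, 0], "gripper": 4.9},
    {"offset": [6.5, 2.5, 0], "rot": [0, 0, 0], "gripper": 4.9},
    {"offset": [9.5, 3.7, 0], "rot": [0, 0, 0], "gripper": 4.9},
    {"offset": [12, 4.6, 0], "rot": [0, 0, 0], "gripper": 4.9},
    {"offset": [13.1, 5.1, 0], "rot": [0, 0, 0], "gripper": 4.9},
    {"offset": [13.1, 5.1, 1], "rot": [0, 0, 0], "gripper": 4.9},
    {"offset": [13.1, 5.1, 2], "rot": [0, 0, 0], "gripper": 4.9},
    {"offset": [13.1, 5.1, 2], "rot": [0, 0, 0], "gripper": 4.9},
    {"offset": [13.1, 5.1, 2], "rot": [0, 0, 0], "gripper": 4.9}
  ]
}}

```text
time_s: 29.85
eef_pos: [632.8, 94.6, 218.6]
ee_rot: [-0.0, 0.658, 0.753, -0.0]
force: [0.9, 0.4, -1.3]
grip_width: 0.645
grip_force: 43.1
```

```bash
python3 g.py 632.9,98.5,150,7.85
```

```text
t 29.9 pos [632.8  94.6 218.6] phi 7.72 w 0.645 gf 43.1 F [ 0.9  0.4 -1.3] zaxis [-0.001 -0.    -1.   ]
(632.9, 98.5, 150.0, 7.85) off [0.39 0.07 6.86] rot [-0.06 -0.   -0.13]
```

Call:
{"method": "step_arm", "body": {
  "plan": [
    {"offset": [0.4, 0.05, 1], "rot": [0, 0, 0], "gripper": 4.9},
    {"offset": [0.4, 0.05, 3], "rot": [0, 0, 0], "gripper": 4.9},
    {"offset": [0.4, 0.05, 5], "rot": [0, 0, 0], "gripper": 4.9},
    {"offset": [0.4, 0.05, 6.2], "rot": [0, 0, 0], "gripper": 4.9},
    {"offset": [0.4, 0.05, 6.8], "rot": [0, 0, 0], "gripper": 4.9},
    {"offset": [0.4, 0.05, 6.9], "rot": [0, 0, 0], "gripper": 4.9},
    {"offset": [0.4, 0.05, 6.9], "rot": [0, 0, 0], "gripper": 4.9},
    {"offset": [0.4, 0.05, 6.9], "rot": [0, 0, 0], "gripper": 4.9}
  ]
}}

```text
time_s: 30.65
eef_pos: [633.2, 99.7, 150.9]
ee_rot: [0.001, 0.657, 0.754, 0.001]
force: [-0.2, 0.8, -2.8]
grip_width: 0.642
grip_force: 43.1
```

```bash
python3 g.py 632.9,98.5,145.5,7.85
```

```text
t 30.6 pos [633.2  99.7 150.9] phi 7.80 w 0.642 gf 43.1 F [-0.2  0.8 -2.8] zaxis [ 0.002 -0.    -1.   ]
(632.9, 98.5, 145.5, 7.85) off [-0.12 -0.05  0.54] rot [ 0.09  0.02 -0.05]
```

Call:
{"method": "step_arm", "body": {
  "plan": [
    {"offset": [-0.1, -0.03, 0.2], "rot": [0, 0, 0], "gripper": 4.9},
    {"offset": [-0.1, -0.03, 0.35], "rot": [0, 0, 0], "gripper": 4.9},
    {"offset": [-0.1, -0.03, 0.44], "rot": [0, 0, 0], "gripper": 4.9},
    {"offset": [-0.1, -0.03, 0.5], "rot": [0, 0, 0], "gripper": 4.9},
    {"offset": [-0.1, -0.03, 0.5], "rot": [0, 0, 0], "gripper": 4.9}
  ]
}}

```text
time_s: 31.15
eef_pos: [632.7, 98.7, 145.6]
ee_rot: [0.0, 0.657, 0.754, -0.0]
force: [-3.2, 0.1, 3.7]
grip_width: 0.643
grip_force: 43.8
```

Contact. Release, rise and back away.

Call:
{"method": "step_arm", "body": {
  "plan": [
    {"offset": [0, 0, 0], "rot": [0, 0, 0], "gripper": 6.4},
    {"offset": [0, 0, 0], "rot": [0, 0, 0], "gripper": 7.2},
    {"offset": [0, 0, 0], "rot": [0, 0, 0], "gripper": 8.5},
    {"offset": [0, 0, 0], "rot": [0, 0, 0], "gripper": 8.5},
    {"offset": [0, 0, -2], "rot": [0, 0, 0], "gripper": 8.5},
    {"offset": [0, 0, -6], "rot": [0, 0, 0], "gripper": 8.5},
    {"offset": [0, 0, -10], "rot": [0, 0, 0], "gripper": 8.5},
    {"offset": [4, -3, -12], "rot": [0, 0, 0], "gripper": 8.5},
    {"offset": [8, -6, -12], "rot": [0, 0, 0], "gripper": 8.5},
    {"offset": [12, -9, -12], "rot": [0, 0, 0], "gripper": 8.5},
    {"offset": [16, -12, -12], "rot": [0, 0, 0], "gripper": 8.5},
    {"offset": [20, -15, -12], "rot": [0, 0, 0], "gripper": 8.5}
  ]
}}

```text
time_s: 32.35
eef_pos: [457.9, 275.0, 265.2]
ee_rot: [0.0, 0.657, 0.753, 0.0]
force: [1.0, 0.5, -0.3]
grip_width: 0.99
grip_force: 0.0
```

Call:
{"method": "step_arm", "body": {
  "plan": [
    {"offset": [4, -3, 0], "rot": [0, 0, 0], "gripper": 8.5},
    {"offset": [4, -3, 0], "rot": [0, 0, 0], "gripper": 8.5},
    {"offset": [4, -3, 0], "rot": [0, 0, 0], "gripper": 8.5}
  ]
}}

```text
time_s: 32.65
eef_pos: [423.9, 310.1, 265.3]
ee_rot: [0.0, 0.657, 0.754, 0.0]
force: [0.1, 0.5, -0.5]
grip_width: 0.993
grip_force: 0.0
```

```bash
for a in "632.7 99.9 107" "644 18 115" "461 119 39" "477 -120 67" "469 0 36"; do echo $a; python3 chk.py $a; done; python3 -c "
from h import *
save(cam('top'),'end_top.png');save(cam('scene'),'end_scene.png')"
```

```text
632.7 99.9 107
top 384 (array([634.9,  84.1]), array([54.1, 84.2]), 11.5)
scene 431 (array([635.2,  85.4]), array([54.1, 84. ]), 4.6)
644 18 115
top 650 (array([642.4,  27.4]), array([ 48.4, 109.1]), 8.6)
scene 778 (array([644.1,  26. ]), array([ 48.8, 105.7]), 8.4)
461 119 39
top 368 (array([461., 118.]), array([51.8, 61.7]), 3.5)
scene 298 (array([463.4, 118.9]), array([52. , 62.6]), 5.3)
477 -120 67
top 259 (array([ 476.8, -118.6]), array([49. , 46.6]), 87.9)
scene 264 (array([ 478.3, -117.5]), array([45.7, 49. ]), 61.9)
469 0 36
top 374 (array([468.9,  -0.5]), array([35.9, 73.6]), 4.2)
scene 362 (array([4.711e+02, 2.000e-01]), array([36.8, 74.4]), 3.1)
```

View pics/end_scene.png

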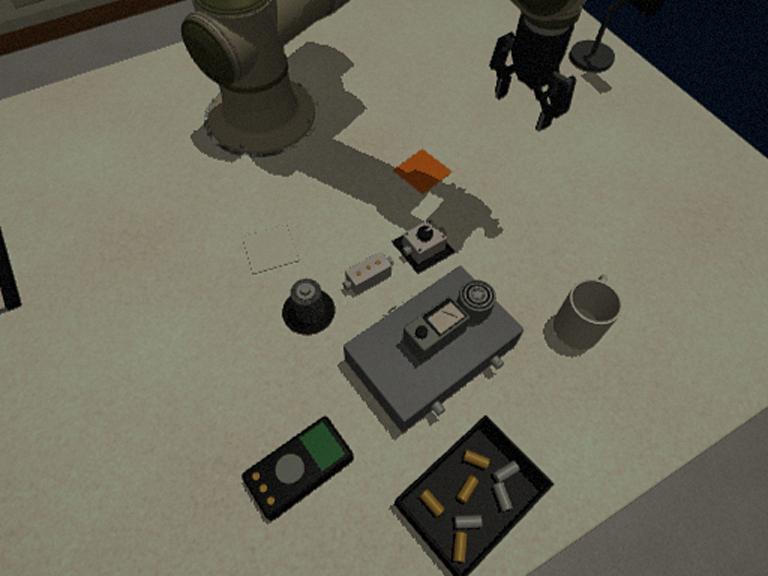

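View pics/end_top.png

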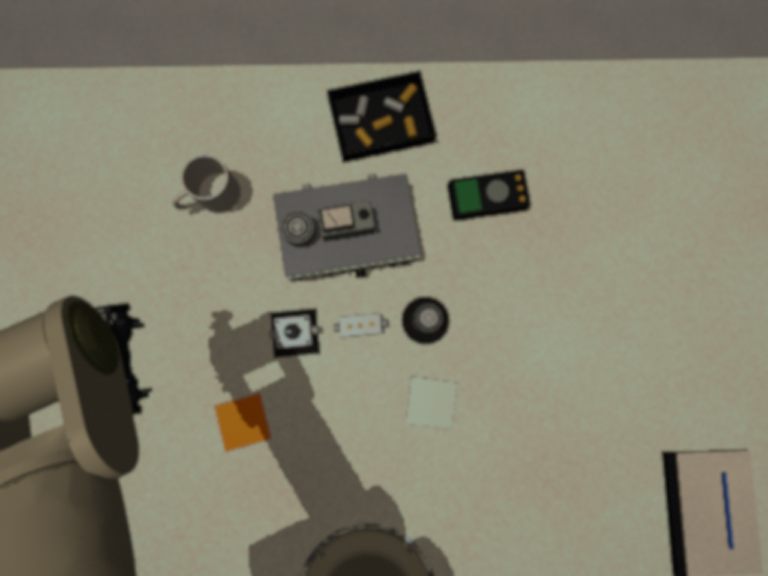

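Pictures: the switch is on the square mat (top px 295,332), the filter at (361,325), the load at (427,319), the meter at (348,217) and the speaker at (298,228). The mug and multimeter haven't moved. I still need the speaker measured separately from the meter.

```bash
python3 - <<'E'
from m import *
a=np.radians(7.85)
for n in("top","scene"):
    P=cam(n)["P"].reshape(-1,3); d=P[:,:2]-[644,18.2]
    l=np.c_[d@[np.cos(a),np.sin(a)],d@[-np.sin(a),np.cos(a)]]
    g=l[(abs(P[:,2]-107)<5)&(l[:,1]>50)&(l[:,1]<118)&(abs(l[:,0])<60)]
    m=l[(abs(P[:,2]-115)<5)&(l[:,1]<46.5)&(l[:,1]>-80)&(abs(l[:,0])<60)]
    print(n,"spk",rect(g),"meter",rect(m),m.min(0),m.max(0))
E
```

```text
top spk (array([-1.2, 81.4]), array([53.3, 53.9]), 55.7) meter (array([-0.4, -0.1]), array([48.8, 90. ]), 0.7) [-24.97538759 -45.20078865] [24.02856635 44.80584231]
scene spk (array([ 1.8, 82.4]), array([54.6, 53.4]), 87.3) meter (array([1.1, 0.4]), array([49.1, 90.2]), 0.7) [-23.60449837 -44.65988354] [25.623251   45.73345509]
```

Speaker is at (0.3, 82) against a target of (0, 82.5), so everything is in place.

```bash
python3 -c "
from rig import *
print(finish_job())"
```

```text
the job is handed in; nothing more can be done
None
```

The test line is laid out and the job is handed in: my last camera check put all five items within about 2 mm of target, upright, with the mug and multimeter not moved, at about 33 s of the 131 s allowed.

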